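# Close up the altar's chest and keepsake box

## Robot

A 6-joint arm with a two-finger parallel gripper is mounted at the origin on the work surface. World frame = base frame: x ahead of the robot, y to its left, z up, the work surface at z = 0. Lengths are in m, angles in degrees, forces in N, time in s.
With the tool pointing down it reaches from about 0.4 to 0.825 m from the base axis. Payload 7 kg.
Tool frame: the origin (TCP) lies midway between the tips of the shut fingers; the grasp point (between the pads) lies 19 mm behind it (r.grip_depth is the distance from the TCP to the grasp point, in m); z points along the fingers, y is the line along which they close (so a half turn about z gives the same grasp; the last joint's range is limited). The gripper opens to 88 mm and grips with 3 to 60 N. Pads are 19 mm wide; open, the fingers measure 130 mm over their backs; the gripper's body (78 mm by 193 mm) begins 47 mm behind the grasp point.
Start: joints at [92.08, 20.546, 0.682, 0, -70.136, -16.507], TCP at [0.168, 0.654, 0.199] pointing down, gripper open.
Joint ranges: [-176.03, 176.03], [-82.01, 121.73], [-58.28, 71.71], [-173.87, 95.51], [-174.79, -0.11], [-173.66, 173.66]. Speed limits (degrees/s): [136.94, 136.94, 172.46, 180, 180, 180].

## Interface

Orientations are given as [roll, pitch, yaw] about the fixed x, y, z axes, in that order (R = Rz(yaw) Ry(pitch) Rx(roll)).
In Python, from plant import r, capture, close_job, search_frame, outline_of gives the robot as it stands.
- The arm moves only by the shell command python3 -m creep 'ROWS' [FORCE]. ROWS is JSON, a list of rows, each a list of 7 numbers: the finger opening in mm, from 0 to 87.6, then the shift along the world's x, y, z in units of 25 mm (1.0 is 25 mm), then the turn, a rotation vector about the world's x, y, z in degrees. In form: [[hand, x, y, z, ax, ay, az], ...]. A call has 1 to 8 rows; each row shifts and turns the commanded pose from where the row before left it; what a row does not reach is not made up. A row lasts 1/12 s, in which the tool goes at most 41.7 mm and 7.16 degrees, less where a joint would pass 70% of its speed; a pose out of reach is approached as far as the arm can. A call is refused whole if a number of a shift passes 1 or a number of a turn 7.16, either way. A call with a gripper value outside its range is refused whole. The fingers move at their own pace and stop on an object; FORCE is the grip in N (left out, the last holds). Time passes only in rows, so rows that do not move let the fingers close. It gives the time, the measured TCP pose, the force, the opening and the grip force at its end, in the units of the state.
- r.get_state(): the state, without advancing time (a new reading comes with each control period).
- capture(name): name is "scene" or "top"; returns a dict with "frame" (400x640x3 uint8, red, green, blue), "K" (3x3 intrinsics, pixels), "origin" and "rotation" of the camera in the world. Camera axes: x right, y down, z forward; pixel columns grow to the right and rows downward; lengths in m; the calibration is good to about 2 mm. A picture is of the moment at which its call begins. There is no depth.
- close_job(): hands the job in; it is judged then, once.
Trained networks look in a picture, given as the dict that the camera call returned (one of the last four; its "shot" number tells which), for a name from the list of things; names that differ only in an ending like _2 or _b are one class to them, and where a whole thing is asked for, a point or a joint stands for the part that bears it (a point fixed in the world has none). Each returns a list of dicts, best first, with "conf" (0 to 1); they miss things now and then, are a little off and sometimes report something else, mostly with a low value. They report only what shows in the picture. A call takes as long as a camera call.
- search_frame(picture, target): "bbox" ([left, top, right, bottom] in pixels, round what is visible of it).
- outline_of(picture, target): "region" (400x640 bool, what is visible of it) and "bbox" ([left, top, right, bottom] in pixels, round what is visible of it).
The state is a dict: "time_s": time; "joints": joint angles; "qd": joint speeds; "joint_torque": joint torques, N m; "tcp_pos": TCP position; "eef_rot": TCP orientation; "contact_force": force on the tool from outside, world axes, zero at the start; "moment": the same for the moment, N m; "gripper_width": finger opening in m; "gripper_force": force on a finger pad.
Only numpy, scipy, OpenCV 4.12 (cv2) and the standard library are available. Lean on these libraries where they do the work, as an engineer would, in place of code of your own. Each camera call takes 0.05 s, during which the arm holds its last target. There are 200 camera calls.

## Task

Close up the altar for the night: with your fingertips, push both open drawers of the low wooden chest fully home and push the hinged lid of the keepsake box all the way down. Ease them shut without slamming, never pull them farther open, and do not pick up, shift or knock over any of the things standing around or on the chest.

Things in the scene. Friction and masses are not known exactly. Their poses are not given: they have to be found in the camera images.
- chest: Low wooden chest fixed to the ledge, 180 (its x, depth) x 220 (its y, width) x 85 mm high, with two drawers side by side. Origin: centre of its underside; its front, with the drawers, faces its own -x (roughly the robot). Stands left or right of the keepsake box, turned by up to 9 degrees. A shut drawer's face is flush with the chest's front.
- drawer_left (a joint): How far the left drawer (the chest's +y side) is out, m: 0 = fully home (a firm stop), grows as it slides out along the chest's -x, 0.090 at most; it starts 0.03 to 0.07 out. Slides with about 1.5 N of friction (plus 3 N per m/s) and stays where it is left.
- drawer_right (a joint): The same for the right drawer (the chest's -y side).
- drawer_left_front (a point): Centre of the outer face of the left drawer's front, 42.5 mm above the ledge; moves with the drawer; axes as the chest's. The front is a plain dark panel without handle, 96 mm wide (y), 62 mm high (z), 12 mm thick; the small black mark near its top is flat. Push it along the chest's +x.
- drawer_right_front (a point): The same point of the right drawer, same size.
- box: Keepsake box, dark wood, fixed to the ledge, 150 (x) x 180 (y) x 70 mm high without the lid, open at the top. Origin: centre of its underside; its own -x side faces roughly the robot, turned by up to about 9 degrees.
- box_lid (a joint): Angle of the lid, rad: 0 = shut, lying flat on the box's rim (a firm stop), grows as its robot-side edge rises; 1.7 at most; it starts between 0.9 and 1.25. A stiff hinge (about 0.3 N m of friction, lid 0.2 kg) holds it at any angle, so it must be pushed all the way, with about 3 N at its free edge.
- box_lid_hinge (a point): Middle of the lid's hinge line, which runs along the box's y on the top of its far (+x) rim, 70 mm above the ledge; axes as the box's.
- box_lid_edge (a point): Middle of the lid's free edge, on its outer (upper) face; turns with the lid, a flat plate 156 (x) x 186 mm wide x 10 mm thick without handle. This point lies 154 mm from the hinge along the lid and 10 mm out from the lid's underside, whose plane holds the hinge line. Axes: x along the lid from free edge to hinge, z out of the outer face.
- tiger: Loose ceramic tiger figurine on a small plinth, 36 x 62 mm, 70 mm high, standing on the rear half of the chest's top. Origin: centre of its underside. Leave alone.
- jar: Loose white porcelain jar with a screw-top lid, 92 mm across, 127 mm high, to the left. Origin: centre of its underside. Leave alone.
- bowl: Loose stainless bowl, 120 mm across, 50 mm high, to the right. Origin: centre of its underside. Leave alone.
- amber_bottle: Loose empty amber glass bottle, 62 mm across, 180 mm high, behind the chest and box. Origin: centre of its underside. Leave alone.
- cup: Loose small white cup, 50 mm across, 50 mm high, in the middle in front of the gap between chest and box. Origin: centre of its underside. Leave alone.
- led_candle: Loose white LED candle, 40 mm across, 57 mm high, in the gap between chest and box. Origin: centre of its underside. Leave alone.

How it is judged (in metres and radians):
At the end, for the whole second after the job is handed in: Both drawers are within 4 mm of fully home, the lid is within 0.035 rad of shut (about 5 mm at its free edge), and the six loose things stand upright within 20 mm of where they were (value of joint each of drawer_left, drawer_right below 0.004 m and value of joint box_lid below 0.035 rad and distance of each of tiger, jar, bowl, amber_bottle, cup, led_candle from where it was at the start of the episode below 0.02 m and angle between each of tiger, jar, bowl, amber_bottle, cup, led_candle's own z axis and vertical below 0.15 rad); the robot touches nothing.
It fails at once if a drawer is slammed (faster than 0.4 m/s inwards) (velocity of joint any of drawer_left, drawer_right below -0.4 m/s).
It fails at once if the lid is slammed (faster than 3 rad/s downwards) (velocity of joint box_lid below -3 rad/s).
It fails at once if a drawer is pulled out (beyond 82 mm) or the lid is opened farther (beyond 1.4 rad) (value of joint any of drawer_left, drawer_right above 0.082 m or value of joint box_lid above 1.4 rad).
It fails at once if one of the loose things is lifted, shifted by more than 20 mm or tipped (distance of any of tiger, jar, bowl, amber_bottle, cup, led_candle from where it was at the start of the episode above 0.02 m or angle between any of tiger, jar, bowl, amber_bottle, cup, led_candle's own z axis and vertical above 0.3 rad).
It also fails if it takes over 58 s, if anything falls off the work surface, if the arm or the gripper's body presses on something with over 40 N, if the wrist force passes 120 N, or if a joint passes its speed limit or range.

## Working session

There is one attempt and no reset: what is moved stays moved. The work goes in short steps, Python scripts to look and compute and a shell command to move; the robot and the scene stay as the last step left them, time stands still between calls to the robot, and variables do not carry over. Pictures are saved under pics/ and viewed, at most 10 in all, crops included, and the job is handed in when it is done.

```bash
mkdir -p pics; ls; python3 - <<'E'
from plant import *
import cv2,numpy as np
for n in("scene","top"):
    c=capture(n); cv2.imwrite(f"pics/{n}0.png",c["frame"][:,:,::-1])
    np.savez(f"{n}0.npz",**{k:c[k] for k in("frame","K","origin","rotation")})
    print(n,c["K"].tolist(),c["origin"],c["rotation"].tolist())
    for t in["chest","drawer_left","drawer_right","box","box_lid","tiger","jar","bowl","amber_bottle","cup","led_candle"]:
        print(t,[(np.round(d["bbox"]).tolist(),round(d["conf"],2)) for d in search_frame(c,t)[:2]])
print(r.get_state())
E
```

```text
pics
scene [[435.07371690403085, 0.0, 320.5625095022968], [0.0, 435.07371690403085, 195.88152544487932], [0.0, 0.0, 1.0]] [1.21013741 0.65495424 0.83384739] [-130.53191532563622, -1.0565447124364589, 138.6921909846936]
chest [([232.0, 136.0, 330.0, 214.0], 0.95), ([306.0, 156.0, 330.0, 185.0], 0.15)]
drawer_left [([309.0, 155.0, 332.0, 185.0], 0.75)]
drawer_right [([290.0, 136.0, 313.0, 159.0], 0.7)]
box [([325.0, 183.0, 422.0, 304.0], 0.95)]
box_lid [([323.0, 181.0, 403.0, 288.0], 0.94)]
tiger [([261.0, 157.0, 284.0, 182.0], 0.61)]
jar [([454.0, 276.0, 503.0, 334.0], 0.77), ([293.0, 137.0, 317.0, 160.0], 0.18)]
bowl [([234.0, 113.0, 269.0, 144.0], 0.78), ([360.0, 173.0, 372.0, 194.0], 0.33)]
amber_bottle [([246.0, 181.0, 271.0, 245.0], 0.8)]
cup [([356.0, 171.0, 375.0, 194.0], 0.68)]
led_candle [([310.0, 205.0, 328.0, 223.0], 0.51)]
top [[394.7176709190907, 0.0, 320.1908010234923], [0.0, 394.7176709190907, 202.55491265757067], [0.0, 0.0, 1.0]] [0.51003049 0.01350436 1.42167727] [-176.61503690986513, -1.3196243303724038, -91.4675621868936]
chest [([217.0, 168.0, 280.0, 216.0], 0.7), 
[... 422 characters left out ...]
led_candle []
{'time_s': 1.2, 'joints': array([ 9.20790665e+01,  2.05461051e+01,  6.83280244e-01, -1.71698074e-04,
       -7.01365058e+01, -1.65058874e+01]), 'qd': array([ 0.01374668,  0.09494503, -0.01432398, -0.02711441, -0.00257984,
        0.02891999]), 'joint_torque': array([ 2.67809271e-03, -5.82408786e+01,  2.93296748e+01,  7.00249180e+00,
        1.23111281e-02, -1.97448833e-05]), 'tcp_pos': array([0.16819445, 0.65369472, 0.19877364]), 'eef_rot': array([-1.79999404e+02,  3.44987084e-04, -1.44268792e+01]), 'contact_force': array([-0.3251471 , -0.57832568, -1.1866235 ]), 'moment': array([ 0.00771839,  0.01285517, -0.01225254]), 'gripper_force': 0.0, 'gripper_width': 0.0875432025727166}
```

View pics/scene0.png

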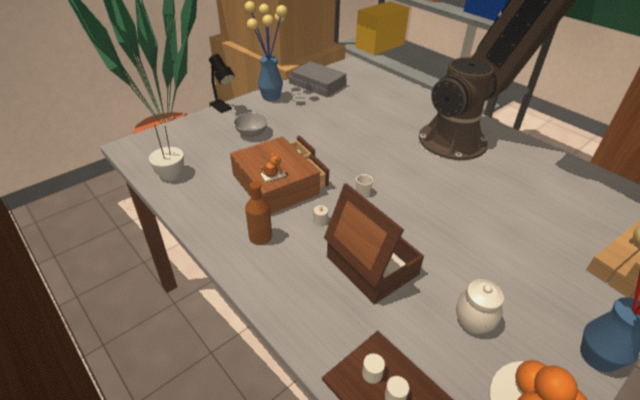

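View pics/top0.png

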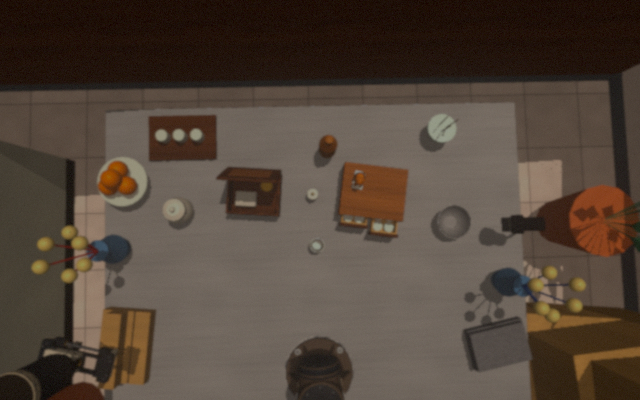

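The scene view shows the chest (280,170) with two drawers out toward the robot, the lid open on the box (370,245), cup (364,185), candle (320,215) and bottle (259,220). In the top view the box is at (253,192), chest at (373,195), and jar, bowl and bottle are clear of both. Next, magnified crops.

```bash
python3 - <<'E'
import cv2,numpy as np
t=np.load("top0.npz")["frame"][:,:,::-1][130:260,205:425]; s=np.load("scene0.npz")["frame"][:,:,::-1][125:310,225:430]
g=lambda i,f:np.clip((cv2.resize(i,None,fx=f,fy=f,interpolation=cv2.INTER_CUBIC)/255.)**0.6*255,0,255).astype(np.uint8)
cv2.imwrite("pics/tc.png",g(t,3.6)); cv2.imwrite("pics/sc.png",g(s,3.2))
E
```

```text
(no output)
```

View pics/tc.png

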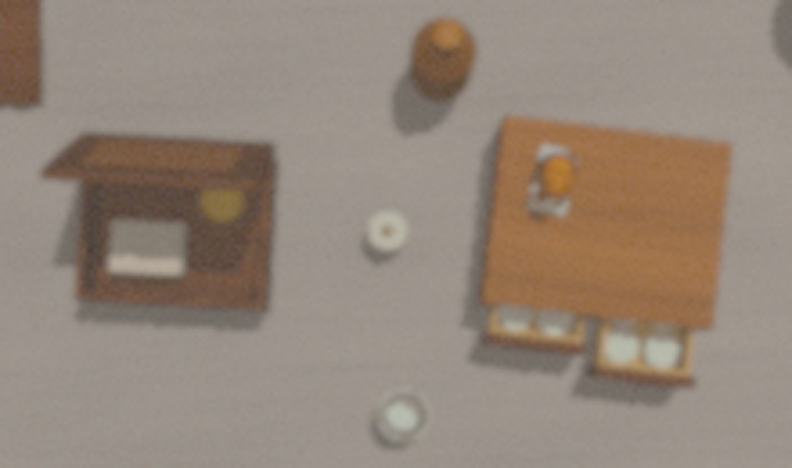

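View pics/sc.png

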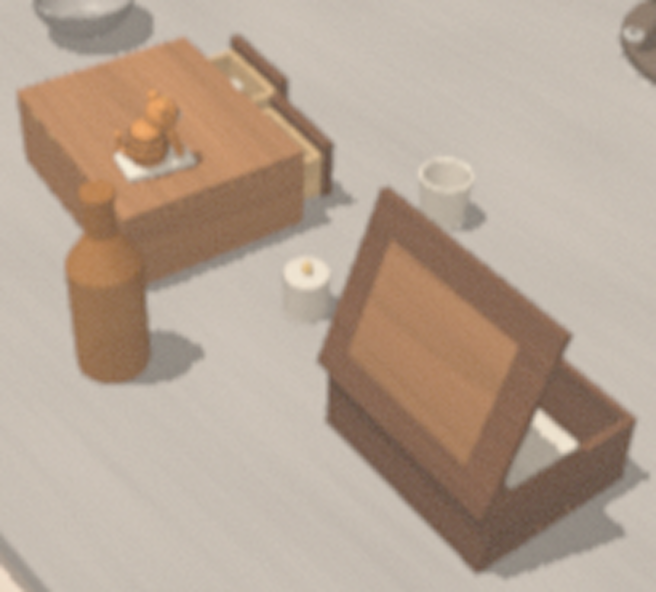

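```bash
cat > geo.py <<'E'
import numpy as np
from scipy.spatial.transform import Rotation as R
from scipy.optimize import least_squares
C={}
for n in("top","scene"):
    d=np.load(n+"0.npz"); C[n]=(d["K"],d["origin"],R.from_euler("xyz",d["rotation"],degrees=True).as_matrix())
def proj(n,p):
    K,o,M=C[n]; q=K@(M.T@(np.array(p)-o)); return q[:2]/q[2]
def ray(n,uv,z):
    K,o,M=C[n]; v=M@np.linalg.solve(K,[*uv,1]); return o+v*(z-o[2])/v[2]
def full(n,x,y):
    f,a,b=(3.6,205,130) if n=="top" else (3.2,225,125)
    return np.array([(x+.5)/f-.5+a,(y+.5)/f-.5+b])
def body(p,l): return np.r_[p[:2],0]+R.from_euler("z",p[2]).apply(l)
def lid(a,x,y,z): # x along lid from hinge (neg to edge), z out
    c,s=np.cos(a),np.sin(a); return [.075-x*c+z*s,y,.07+x*s+z*c]
E
python3 - <<'E'
from geo import *
T,S="top","scene"
ch=[(T,505,117,.09,.11,.085),(T,732,144,.09,-.11,.085),(T,712,327,-.09,-.11,.085),(T,485,303,-.09,.11,.085),(S,20,93,.09,-.11,.085),(S,183,40,-.09,-.11,.085),(S,303,155,-.09,.11,.085)]
dl=[(T,485,338,.099),(T,582,348,.003)]; dr=[(T,597,372,-.003),(T,692,383,-.099)]
def f(p):
    e=[proj(n,body(p,l))-full(n,x,y) for n,x,y,*l in ch]
    e+=[proj(n,body(p,[-.09-p[3+i],Y,.0735]))-full(n,x,y) for i,D in enumerate((dl,dr)) for n,x,y,Y in D]
    return np.ravel(e)
s=least_squares(f,[.57,-.19,-.1,.03,.05],loss="soft_l1"); p=s.x; print("chest",p.round(4),np.degrees(p[2])); print(f(p).reshape(-1,2).round(1).tolist())
for y,q in((.0505,p[3]),(-.0505,p[4])): print("front",body(p,[-.09-q,y,.0425]).round(4),"home",body(p,[-.09,y,.0425]).round(4))
bx=[(T,80,298,-.075,.09,.07),(T,265,308,-.075,-.09,.07),(S,633,420,-.075,.09,.07),(S,478,570,.075,.09,0),(S,330,420,.075,-.09,0)]
ld=[(S,388,190,.154,-.093,.01),(S,568,340,.154,.093,.01),(S,320,360,-.002,-.093,.01),(T,43,177,.154,.093,0),(T,275,178,.154,-.093,0)]
def g(p):
    return np.ravel([proj(n,body(p,l))-full(n,x,y) for n,x,y,*l in bx]+[proj(n,body(p,lid(p[3],*l)))-full(n,x,y) for n,x,y,*l in ld])
s=least_squares(g,[.57,.24,0,1.1],loss="soft_l1"); p=s.x; print("box",p.round(4),np.degrees(p[2])); print(g(p).reshape(-1,2).round(1).tolist())
for y in(-.08,0,.08):print("edge",body(p,lid(p[3],.154,y,.01)).round(4),"shut",body(p,lid(0,.154,y,.01)).round(4))
for n,bb,z in(("cup",(310,238,322,251),.025),("candle",(306,189,318,201),.03),("jar",(161,196,194,226),.06),("bottle",(320,134,338,159),.09),("bowl",(441,205,472,236),.04)):
    print(n,ray(T,((bb[0]+bb[2])/2,(bb[1]+bb[3])/2),z).round(3))
E
```

```text
chest [ 0.6228 -0.2006 -0.1433  0.032   0.0524] -8.208970781027235
[[-0.8, -0.9], [-0.2, -0.6], [-0.2, 0.7], [-1.3, -0.2], [-1.7, -2.1], [0.1, -2.6], [0.5, -2.7], [0.6, -0.2], [1.5, 0.3], [-1.6, -0.2], [-0.2, 0.1]]
front [ 0.5093 -0.1332  0.0425] home [ 0.541  -0.1378  0.0425]
front [ 0.4747 -0.2303  0.0425] home [ 0.5265 -0.2378  0.0425]
box [ 0.6307  0.213  -0.0732  1.2267] -4.191306465185668
[[-2.6, 0.3], [-1.2, 0.0], [1.7, -1.7], [-0.0, 1.0], [-1.7, 0.0], [-3.2, -1.9], [-0.8, -1.8], [-1.9, 0.1], [-1.8, 0.2], [-5.3, 3.0]]
edge [0.6573 0.1308 0.2183] shut [0.5461 0.1389 0.08  ]
edge [0.6631 0.2106 0.2183] shut [0.5519 0.2187 0.08  ]
edge [0.669  0.2904 0.2183] shut [0.5578 0.2985 0.08  ]
cup [ 0.444 -0.002  0.025]
candle [0.619 0.008 0.03 ]
jar [0.573 0.469 0.06 ]
bottle [ 0.779 -0.054  0.09 ]
bowl [ 0.516 -0.499  0.04 ]
```

The fit gives chest yaw −8.2°, drawers 32 and 52 mm out, box yaw −4.2° and lid about 1.23 rad. I'll rise, then go behind the lid with the fingers shut.

```bash
python3 -m creep '[[0,1,-0.8,1,0,0,1.3],[0,1,-0.8,1,0,0,1.3],[0,1,-0.8,1,0,0,1.3],[0,1,-0.8,1,0,0,1.3],[0,1,-0.8,0,0,0,1.3],[0,1,-0.8,0,0,0,1.3],[0,1,-0.8,0,0,0,1.3],[0,1,-0.8,0,0,0,1.3]]' 20
python3 -m creep '[[0,1,-0.8,0,0,0,0],[0,1,-0.8,0,0,0,0],[0,1,-0.8,0,0,0,0],[0,1,-0.8,0,0,0,0],[0,1,-0.8,0,0,0,0],[0,1,-0.8,0,0,0,0],[0,1,-0.8,0,0,0,0],[0,1,-0.8,0,0,0,0]]'
python3 -m creep '[[0,1,-0.8,0,0,0,0],[0,1,-0.8,0,0,0,0],[0,1,-0.8,0,0,0,0],[0,1,-0.8,0,0,0,0],[0,1,-0.8,0,0,0,0],[0,1,-0.8,0,0,0,0],[0,0,0,0,0,0,0]]'
```

```text
time_s: 1.87
tcp_pos: [0.3692, 0.4926, 0.2992]
eef_rot: [-180.0, -0.0, -4.0]
contact_force: [0.9, 0.1, 0.1]
gripper_width: 0.0396
gripper_force: 0.0
time_s: 2.53
tcp_pos: [0.5693, 0.3325, 0.299]
eef_rot: [-180.0, -0.0, -4.0]
contact_force: [1.5, 0.9, 0.1]
gripper_width: 0.0005
gripper_force: 0.0
time_s: 3.12
tcp_pos: [0.7213, 0.2095, 0.2969]
eef_rot: [179.9, 0.1, -4.3]
contact_force: [-1.5, 0.2, -1.7]
gripper_width: 0.0006
gripper_force: 0.0
```

```bash
python3 -m creep '[[0,0,0,-0.8,0,0,0],[0,0,0,-0.8,0,0,0],[0,0,0,-0.8,0,0,0],[0,0,0,-0.8,0,0,0],[0,0,0,-0.8,0,0,0],[0,0,0,0,0,0,0]]'; python3 - <<'E'
from plant import *
import cv2
c=capture("scene"); cv2.imwrite("pics/s1.png",cv2.resize(c["frame"][90:340,200:520,::-1],None,fx=2.4,fy=2.4,interpolation=2))
E
```

```text
time_s: 3.62
tcp_pos: [0.7158, 0.213, 0.1936]
eef_rot: [179.8, 0.4, -4.1]
contact_force: [-0.1, -0.6, -1.0]
gripper_width: 0.0002
gripper_force: 0.0
```

View pics/s1.png

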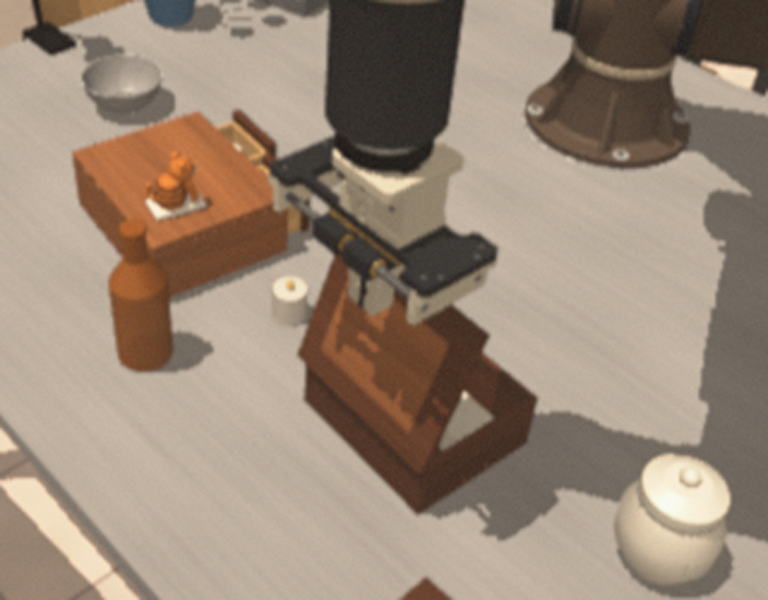

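The closed finger stands just behind the lid's outer face below its free edge, body above the edge. I'll ease toward the robot.

```bash
python3 -m creep '[[0,-0.4,0,0,0,0,0],[0,-0.4,0.03,0,0,0,0],[0,-0.4,0.03,0,0,0,0],[0,-0.2,0.03,0,0,0,0],[0,-0.2,0,0,0,0,0],[0,0,0,0,0,0,0]]'
```

```text
time_s: 4.17
tcp_pos: [0.6775, 0.2163, 0.1999]
eef_rot: [-180.0, -0.1, -4.0]
contact_force: [-0.0, -0.0, -0.9]
gripper_width: 0.0003
gripper_force: 0.0
```

```bash
python3 -m creep '[[0,-0.24,0.02,-0.15,0,0,0],[0,-0.24,0.02,-0.15,0,0,0],[0,-0.24,0.02,-0.15,0,0,0],[0,-0.24,0.02,-0.15,0,0,0]]'
python3 -m creep '[[0,-0.22,0.02,-0.15,0,0,0],[0,-0.22,0.02,-0.15,0,0,0],[0,-0.22,0.02,-0.15,0,0,0],[0,-0.22,0.02,-0.15,0,0,0]]'
```

```text
time_s: 4.5
tcp_pos: [0.6546, 0.2179, 0.1858]
eef_rot: [-180.0, -0.2, -4.0]
contact_force: [-5.9, -1.3, 19.2]
gripper_width: 0.0003
gripper_force: 9.4
time_s: 4.83
tcp_pos: [0.6315, 0.2199, 0.1741]
eef_rot: [-180.0, -0.2, -3.9]
contact_force: [-18.7, -0.8, 33.6]
gripper_width: 0.0001
gripper_force: 16.9
```

```bash
python3 - <<'E'
from plant import *
import cv2,numpy as np
c=capture("scene"); a=cv2.resize(c["frame"][150:310,300:460,::-1],None,fx=2.5,fy=2.5,interpolation=2)
d=capture("top"); b=cv2.resize(d["frame"][150:230,200:280,::-1],None,fx=5,fy=5,interpolation=2)
b=np.clip((b/255.)**.6*255,0,255).astype(np.uint8)
cv2.imwrite("pics/s2.png",np.hstack([a,b])); s=r.get_state(); print(s["contact_force"],s["moment"],s["tcp_pos"])
E
```

```text
[-18.46402571   0.61565076  29.31562029] [ 0.1631292   7.17914617 -0.06285898] [0.63002833 0.21992089 0.17324557]
```

View pics/s2.png

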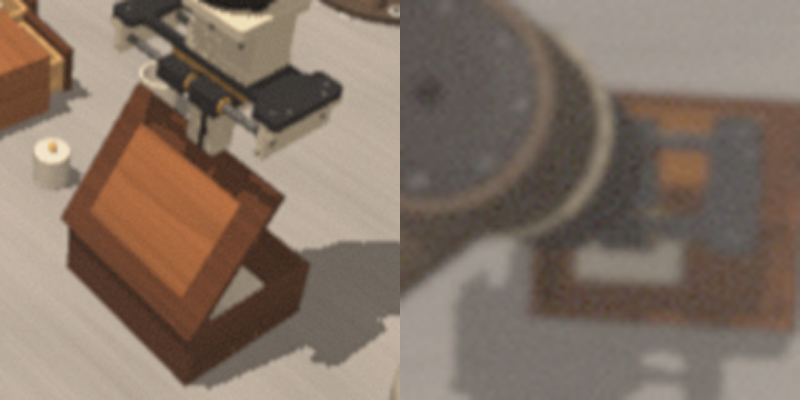

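```bash
python3 - <<'E'
from geo import *
p=[.6307,.213,-.0732]
for a in(1.227,1.1,1.0,.9,.8,.7):
    print(a,[proj("scene",body(p,lid(a,*l))).round(0).tolist() for l in((.154,-.093,.01),(.154,.093,.01))],body(p,lid(a,.154,0,.01)).round(3))
print(proj("scene",[.630,.22,.173]))
E
```

```text
1.227 [[343.0, 182.0], [401.0, 229.0]] [0.663 0.211 0.218]
1.1 [[349.0, 181.0], [407.0, 228.0]] [0.645 0.212 0.212]
1.0 [[353.0, 182.0], [412.0, 227.0]] [0.631 0.213 0.205]
0.9 [[357.0, 182.0], [415.0, 227.0]] [0.618 0.214 0.197]
0.8 [[361.0, 183.0], [419.0, 228.0]] [0.606 0.215 0.187]
0.7 [[364.0, 185.0], [422.0, 229.0]] [0.594 0.216 0.177]
[381.73281436 215.18949137]
```

The lid has moved to about 0.85 rad, with the finger on its outer face close below the edge. But the force runs along the lid, so something higher on the finger rests on the edge. I'll lift a little.

```bash
python3 -m creep '[[0,0.1,0,0.3,0,0,0],[0,0.1,0,0.3,0,0,0],[0,0,0,0,0,0,0]]';python3 -m creep '[[0,0,0,0.3,0,0,0],[0,0,0,0.2,0,0,0],[0,0,0,0,0,0,0]]'
```

```text
time_s: 5.18
tcp_pos: [0.6381, 0.2203, 0.1852]
eef_rot: [-179.9, -0.1, -4.0]
contact_force: [1.0, -0.7, 1.0]
gripper_width: 0.0004
gripper_force: 0.0
time_s: 5.43
tcp_pos: [0.6378, 0.22, 0.1971]
eef_rot: [-180.0, -0.1, -4.0]
contact_force: [0.3, -0.6, 1.3]
gripper_width: 0.0005
gripper_force: 0.0
```

```bash
python3 - <<'E'
from plant import *
import cv2,numpy as np
c=capture("scene"); a=cv2.resize(c["frame"][160:290,310:440,::-1],None,fx=4.5,fy=4.5,interpolation=2)
cv2.imwrite("pics/s3.png",a)
E
```

```text
(no output)
```

View pics/s3.png

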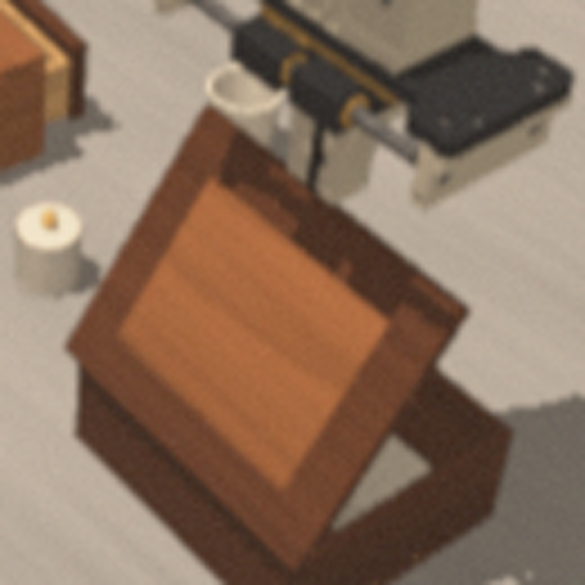

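```bash
python3 - <<'E'
from geo import *
T,S="top","scene"
f3=lambda x,y:np.array([(x+.5)/4.5-.5+310,(y+.5)/4.5-.5+160])
st=[(T,full(T,80,298),-.075,.09,.07),(T,full(T,265,308),-.075,-.09,.07),(S,full(S,633,420),-.075,.09,.07),(S,full(S,478,570),.075,.09,0),(S,full(S,330,420),.075,-.09,0),
(S,f3(80,435),.075,-.09,0),(S,f3(512,432),-.075,.09,.07),(S,f3(495,515),-.075,.09,0)]
L=[(S,full(S,388,190),3,.154,-.093,.01),(S,full(S,568,340),3,.154,.093,.01),(S,full(S,320,360),3,-.002,-.093,.01),
(S,f3(210,105),4,.154,-.093,.01),(S,f3(468,310),4,.154,.093,.01),(S,f3(70,347),4,-.002,-.093,.01),(S,f3(297,570),4,-.002,.093,.01)]
def g(p):
    b=p[5:7]; e=[proj(n,body(p,l))-o+(b if n==S else 0) for n,o,*l in st]
    e+=[proj(n,body(p,lid(p[i],*l)))-o+(b if n==S else 0) for n,o,i,*l in L]
    return np.r_[np.ravel(e),b/2]
s=least_squares(g,[.63,.21,-.07,1.2,1,0,0],loss="soft_l1");p=s.x;print(p.round(3));print(g(p).reshape(-1,2).round(1).tolist())
print(body(p,lid(p[4],.154,0,.01)),body(p,[.075,0,.07]))
print((proj(S,[.638,.22,.197])+p[5:7]-[310,160])*4.5)
E
```

```text
[ 0.63   0.206 -0.089  1.2    0.95   2.707  2.615]
[[-0.9, 0.0], [0.5, 0.6], [2.3, -0.4], [-0.0, 1.4], [-0.4, 0.4], [-0.0, 0.0], [1.3, -0.1], [0.3, 0.6], [-0.6, -1.5], [0.2, -1.4], [-0.6, 0.3], [0.3, -0.3], [-0.2, -0.3], [-0.9, -0.0], [-0.7, 0.4], [1.4, 1.3]]
[0.62345816 0.20658577 0.20107028] [0.70460274 0.1993651  0.07      ]
[329.21506901 231.25875522]
```

```bash
python3 - <<'E'
from geo import *
b=np.array([2.7,2.6])
for q,o,f in(([.7158,.213,.1936],(200,90),2.4),([.630,.22,.173],(300,150),2.5),([.638,.22,.197],(310,160),4.5)):
    print([((proj("scene",np.array(q)+[dx,dy,0])+b-o)*f).round(0).tolist() for dx,dy in((0,0),(.01,.02),(-.01,.02),(.01,-.02),(-.01,-.02))])
from plant import r; print(r.get_state()["tcp_pos"])
E
```

```text
[[373.0, 328.0], [381.0, 346.0], [397.0, 336.0], [349.0, 322.0], [365.0, 311.0]]
[[211.0, 169.0], [220.0, 186.0], [235.0, 176.0], [187.0, 163.0], [202.0, 153.0]]
[[329.0, 231.0], [346.0, 262.0], [374.0, 244.0], [285.0, 219.0], [313.0, 202.0]]
[0.63750104 0.22000276 0.19651357]
```

```bash
python3 -m creep '[[0,-0.2,0.02,-0.05,0,0,0],[0,-0.2,0.02,-0.05,0,0,0],[0,-0.2,0.02,-0.1,0,0,0],[0,0,0,0,0,0,0]]';python3 -m creep '[[0,-0.2,0.02,-0.12,0,0,0],[0,-0.2,0.02,-0.12,0,0,0],[0,0,0,0,0,0,0]]'
```

```text
time_s: 5.82
tcp_pos: [0.6207, 0.2214, 0.1905]
eef_rot: [180.0, 0.1, -4.0]
contact_force: [0.0, -0.0, 1.1]
gripper_width: 0.0003
gripper_force: 0.0
time_s: 6.07
tcp_pos: [0.6109, 0.2224, 0.1845]
eef_rot: [180.0, 0.1, -4.0]
contact_force: [-0.2, 0.4, -0.5]
gripper_width: 0.0003
gripper_force: 0.0
```

```bash
python3 - <<'E'
from plant import *
import cv2,numpy as np
c=capture("scene"); a=cv2.resize(c["frame"][165:265,340:470,::-1],None,fx=6,fy=6,interpolation=2)
cv2.imwrite("pics/s4.png",a)
o=outline_of(c,"box_lid"); 
for d in o[:1]:
    h=cv2.convexHull(np.argwhere(d["region"])[:,::-1].astype(np.int32)); print(cv2.approxPolyDP(h,3,True)[:,0].tolist(),d["conf"])
E
```

```text
[[413, 228], [376, 285], [325, 236], [355, 183]] 0.62
```

View pics/s4.png

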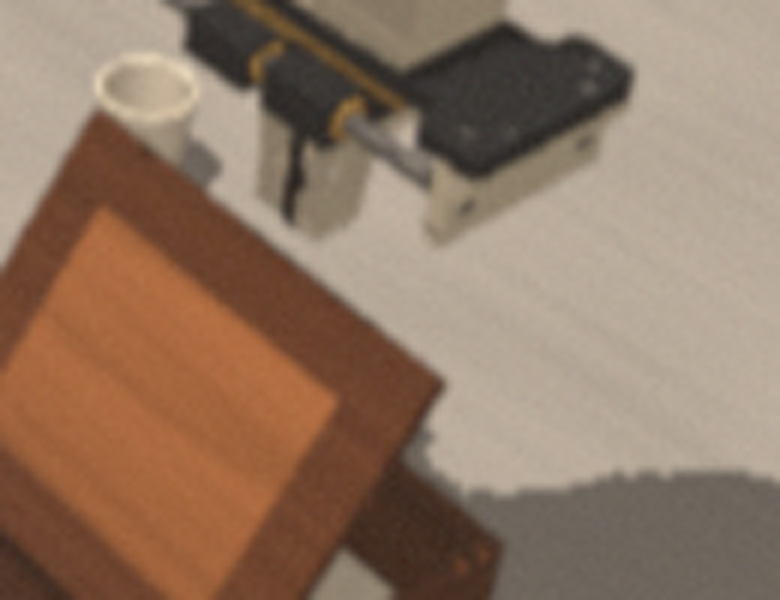

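```bash
python3 - <<'E'
from geo import *
for z in(.1845,.195,.205,.215):
    print(z,[proj("scene",[.611+dx,.2224+dy,z]).round(1).tolist() for dx,dy in((0,0),(.0095,.02),(-.0095,.02),(.0095,-.02),(.0095,0.01))])
E
```

```text
0.1845 [[388.9, 208.2], [392.8, 214.8], [398.5, 211.0], [379.4, 205.5], [389.4, 212.4]]
0.195 [[389.4, 204.7], [393.4, 211.3], [399.1, 207.5], [379.9, 202.0], [390.0, 208.9]]
0.205 [[390.0, 201.3], [394.0, 207.9], [399.8, 204.1], [380.4, 198.6], [390.5, 205.5]]
0.215 [[390.6, 197.9], [394.6, 204.4], [400.4, 200.7], [380.8, 195.2], [391.1, 202.1]]
```

The fingertip is now clearly past and above the lid's free edge: its bottom corner shows at full pixel (392,204), about 20 mm higher than its reading suggests. It pressed on the edge itself earlier. I'll go back behind the lid and descend deeper.

```bash
python3 -m creep '[[0,0,0,1,0,0,0],[0,0,0,1,0,0,0],[0,1,-0.08,0,0,0,0],[0,1,-0.08,0,0,0,0],[0,1,-0.08,0,0,0,0],[0,0.3,0,0,0,0,0],[0,0,0,0,0,0,0]]';python3 -m creep '[[0,0,0,-0.8,0,0,0],[0,0,0,-0.8,0,0,0],[0,0,0,-0.8,0,0,0],[0,0,0,-0.8,0,0,0],[0,0,0,0,0,0,0]]';python3 -m creep '[[0,-0.3,0,0,0,0,0],[0,-0.3,0.02,0,0,0,0],[0,-0.3,0.02,0,0,0,0],[0,-0.2,0.02,0,0,0,0],[0,-0.2,0.02,0,0,0,0],[0,0,0,0,0,0,0]]'
```

```text
time_s: 6.75
tcp_pos: [0.6961, 0.2159, 0.2338]
eef_rot: [179.9, 0.1, -4.1]
contact_force: [-0.8, -0.6, 0.1]
gripper_width: 0.0007
gripper_force: 0.0
time_s: 7.17
tcp_pos: [0.6915, 0.2158, 0.1507]
eef_rot: [179.8, 0.4, -4.0]
contact_force: [-0.4, 0.4, -1.3]
gripper_width: 0.0005
gripper_force: 0.0
time_s: 7.67
tcp_pos: [0.6614, 0.2189, 0.1566]
eef_rot: [-179.9, -0.1, -4.0]
contact_force: [-1.0, 0.4, 0.3]
gripper_width: 0.0002
gripper_force: 0.0
```

```bash
python3 -m creep '[[0,-0.2,0.02,0,0,0,0],[0,-0.2,0.02,0,0,0,0],[0,-0.2,0.02,-0.05,0,0,0]]';python3 -m creep '[[0,-0.2,0.02,-0.13,0,0,0],[0,-0.2,0.02,-0.13,0,0,0],[0,0,0,0,0,0,0]]'; python3 - <<'E'
from plant import *
import cv2,numpy as np
c=capture("scene")
for d in outline_of(c,"box_lid")[:1]:
    h=cv2.convexHull(np.argwhere(d["region"])[:,::-1].astype(np.int32)); print(cv2.approxPolyDP(h,3,True)[:,0].tolist(),d["conf"])
E
```

```text
time_s: 7.92
tcp_pos: [0.6472, 0.22, 0.1542]
eef_rot: [-180.0, -0.0, -4.0]
contact_force: [1.7, -0.2, 0.0]
gripper_width: 0.0005
gripper_force: 0.8
time_s: 8.17
tcp_pos: [0.636, 0.2209, 0.1467]
eef_rot: [180.0, 0.1, -4.0]
contact_force: [-0.6, 0.1, -0.0]
gripper_width: 0.0004
gripper_force: 0.2
[[417, 228], [377, 285], [325, 236], [357, 187]] 0.67
```

```bash
python3 -m creep '[[0,-0.2,0.015,-0.14,0,0,0],[0,-0.2,0.015,-0.14,0,0,0],[0,-0.2,0.015,-0.14,0,0,0]]';python3 -m creep '[[0,-0.17,0.01,-0.2,0,0,0],[0,-0.17,0.01,-0.2,0,0,0],[0,-0.17,0.01,-0.2,0,0,0],[0,0,0,0,0,0,0]]'; python3 - <<'E'
from plant import *
import cv2,numpy as np
c=capture("scene")
for d in outline_of(c,"box_lid")[:1]:
    h=cv2.convexHull(np.argwhere(d["region"])[:,::-1].astype(np.int32)); print(cv2.approxPolyDP(h,3,True)[:,0].tolist(),d["conf"])
from geo import *
p=[.63,.206,-.089]
for a in(.95,.8,.65,.5,.35,.2,0):
    print(a,[(proj("scene",body(p,lid(a,*l)))+[2.7,2.6]).round(0).tolist() for l in((.154,-.093,.01),(.154,.093,.01))])
E
```

```text
time_s: 8.52
tcp_pos: [0.622, 0.2221, 0.1366]
eef_rot: [-180.0, -0.0, -4.0]
contact_force: [2.0, -0.3, -0.2]
gripper_width: 0.0005
gripper_force: 0.8
time_s: 8.85
tcp_pos: [0.6079, 0.2227, 0.1207]
eef_rot: [180.0, 0.1, -4.0]
contact_force: [0.5, -0.8, 0.6]
gripper_width: 0.0004
gripper_force: 0.0
[[424, 233], [377, 285], [325, 236], [367, 191]] 0.62
0.95 [[357.0, 183.0], [413.0, 228.0]]
0.8 [[362.0, 184.0], [419.0, 229.0]]
0.65 [[367.0, 187.0], [423.0, 232.0]]
0.5 [[371.0, 191.0], [426.0, 235.0]]
0.35 [[373.0, 196.0], [428.0, 239.0]]
0.2 [[375.0, 201.0], [428.0, 245.0]]
0 [[375.0, 209.0], [428.0, 253.0]]
```

```bash
python3 -m creep '[[0,-0.13,0.01,-0.22,0,0,0],[0,-0.13,0.01,-0.22,0,0,0],[0,-0.13,0.01,-0.22,0,0,0],[0,0,0,0,0,0,0]]';python3 -m creep '[[0,-0.1,0.01,-0.25,0,0,0],[0,-0.1,0.01,-0.25,0,0,0],[0,-0.1,0.01,-0.25,0,0,0],[0,-0.1,0.01,-0.25,0,0,0],[0,0,0,0,0,0,0]]'; python3 - <<'E'
from plant import *
import cv2,numpy as np
c=capture("scene")
for d in outline_of(c,"box_lid")[:1]:
    h=cv2.convexHull(np.argwhere(d["region"])[:,::-1].astype(np.int32)); print(cv2.approxPolyDP(h,3,True)[:,0].tolist(),d["conf"])
E
```

```text
time_s: 9.28
tcp_pos: [0.5985, 0.2233, 0.104]
eef_rot: [180.0, 0.1, -4.0]
contact_force: [-0.4, 0.7, -1.0]
gripper_width: 0.0002
gripper_force: 0.0
time_s: 9.7
tcp_pos: [0.5885, 0.2241, 0.0787]
eef_rot: [179.9, 0.1, -4.0]
contact_force: [-0.8, -0.1, -0.5]
gripper_width: 0.0007
gripper_force: 0.0
[[426, 246], [376, 284], [326, 234], [373, 202]] 0.97
```

```bash
python3 -m creep '[[0,-0.03,0,-0.25,0,0,0],[0,-0.03,0,-0.25,0,0,0],[0,-0.02,0,-0.25,0,0,0],[0,0,0,0,0,0,0]]';python3 -m creep '[[0,0,0,-0.1,0,0,0],[0,0,0,-0.1,0,0,0],[0,0,0,0,0,0,0]]'; python3 - <<'E'
from plant import *
import cv2,numpy as np
c=capture("scene")
for d in outline_of(c,"box_lid")[:1]:
    h=cv2.convexHull(np.argwhere(d["region"])[:,::-1].astype(np.int32)); print(cv2.approxPolyDP(h,3,True)[:,0].tolist(),d["conf"])
E
```

```text
time_s: 10.13
tcp_pos: [0.5868, 0.2241, 0.0601]
eef_rot: [179.9, 0.1, -4.0]
contact_force: [-0.1, 0.5, -0.7]
gripper_width: 0.0005
gripper_force: 0.0
time_s: 10.38
tcp_pos: [0.5876, 0.2245, 0.0563]
eef_rot: [180.0, 0.0, -4.0]
contact_force: [-0.9, 0.5, -0.6]
gripper_width: 0.0005
gripper_force: 0.0
[[425, 253], [377, 284], [326, 234], [371, 211]] 0.72
```

Nearly shut; press gently to the stop.

```bash
python3 -m creep '[[0,0,0,-0.1,0,0,0],[0,0,0,-0.1,0,0,0],[0,0,0,0,0,0,0]]';python3 -m creep '[[0,0,0,-0.08,0,0,0],[0,0,0,-0.08,0,0,0],[0,0,0,0,0,0,0]]'
```

```text
time_s: 10.73
tcp_pos: [0.5879, 0.2247, 0.0525]
eef_rot: [-180.0, -0.0, -4.0]
contact_force: [-2.1, -0.7, 5.8]
gripper_width: 0.0002
gripper_force: 2.9
time_s: 10.98
tcp_pos: [0.5881, 0.2248, 0.0521]
eef_rot: [-180.0, -0.1, -3.9]
contact_force: [-14.0, -2.5, 32.3]
gripper_width: 0.0005
gripper_force: 16.4
```

The lid is at its firm stop (32 N, no movement). Real tip height is about 28 mm above the reading, so I'll use reading z ≈ 0.02 for the drawers. Lift and go to the front of the left drawer.

```bash
python3 -m creep '[[0,0,0,0.4,0,0,0],[0,0,0,0.8,0,0,0],[0,0,0,1,0,0,0],[0,0,0,1,0,0,0],[0,0,0,1,0,0,0],[0,0,0,1,0,0,0],[0,0,0,1,0,0,0]]'; python3 -m creep '[[0,-0.4,-1,0,0,0,-0.3],[0,-0.4,-1,0,0,0,-0.3],[0,-0.4,-1,0,0,0,-0.3],[0,-0.4,-1,0,0,0,-0.3],[0,-0.4,-1,0,0,0,-0.3],[0,-0.4,-1,0,0,0,-0.3],[0,-0.4,-1,0,0,0,-0.3],[0,-0.4,-1,0,0,0,-0.3]]';python3 -m creep '[[0,-0.4,-1,0,0,0,-0.3],[0,-0.4,-1,0,0,0,-0.3],[0,-0.4,-1,0,0,0,-0.3],[0,-0.4,-1,0,0,0,-0.3],[0,-0.4,-1,0,0,0,-0.3],[0,-0.4,-1,0,0,0,-0.3],[0,0,0,0,0,0,0]]'; python3 - <<'E'
from plant import *
import cv2,numpy as np
c=capture("scene")
for t in("box_lid","cup","led_candle","jar","drawer_left"):
  for d in outline_of(c,t)[:1]:
    h=cv2.convexHull(np.argwhere(d["region"])[:,::-1].astype(np.int32)); print(t,cv2.approxPolyDP(h,3,True)[:,0].tolist() if t=="box_lid" else d["bbox"],d["conf"])
E
```

```text
time_s: 11.57
tcp_pos: [0.5875, 0.2245, 0.2039]
eef_rot: [-180.0, -0.0, -4.0]
contact_force: [0.8, 0.2, -0.8]
gripper_width: 0.0005
gripper_force: 0.0
time_s: 12.23
tcp_pos: [0.507, 0.0235, 0.2027]
eef_rot: [-180.0, -0.0, -6.4]
contact_force: [0.3, -0.3, 0.1]
gripper_width: 0.0006
gripper_force: 0.0
time_s: 12.82
tcp_pos: [0.4458, -0.1281, 0.2027]
eef_rot: [180.0, 0.0, -8.4]
contact_force: [-0.6, -0.7, -0.8]
gripper_width: 0.0006
gripper_force: 0.0
box_lid [[425, 254], [376, 283], [326, 235], [374, 211]] 0.82
cup [356.6, 173.7, 371.8, 195.0] 0.62
led_candle [311.8, 206.3, 328.7, 224.3] 0.67
jar [458.3, 279.2, 506.8, 332.6] 0.81
drawer_left [308.1, 153.6, 330.0, 184.0] 0.67
```

```bash
python3 -m creep '[[0,0,0,-1,0,0,0],[0,0,0,-1,0,0,0],[0,0,0,-1,0,0,0],[0,0,0,-1,0,0,0],[0,0,0,-1,0,0,0],[0,0,0,-1,0,0,0],[0,0,0,-1,0,0,0],[0,0,0,-0.2,0,0,0]]'; python3 -m creep '[[0,0.5,-0.07,0,0,0,0],[0,0.5,-0.07,0,0,0,0],[0,0.4,-0.06,0,0,0,0],[0,0.3,-0.04,0,0,0,0],[0,0,0,0,0,0,0]]'; python3 - <<'E'
from plant import *
import cv2,numpy as np
c=capture("scene"); a=cv2.resize(c["frame"][100:220,220:380,::-1],None,fx=4.5,fy=4.5,interpolation=2)
cv2.imwrite("pics/s5.png",a)
E
```

```text
time_s: 13.78
tcp_pos: [0.4454, -0.1249, 0.0193]
eef_rot: [179.9, 0.3, -8.2]
contact_force: [-0.7, 0.6, -0.0]
gripper_width: 0.0003
gripper_force: 0.0
time_s: 14.2
tcp_pos: [0.4921, -0.1312, 0.0233]
eef_rot: [-180.0, -0.1, -8.2]
contact_force: [-0.3, -0.3, 0.8]
gripper_width: -0.0001
gripper_force: 0.0
```

View pics/s5.png

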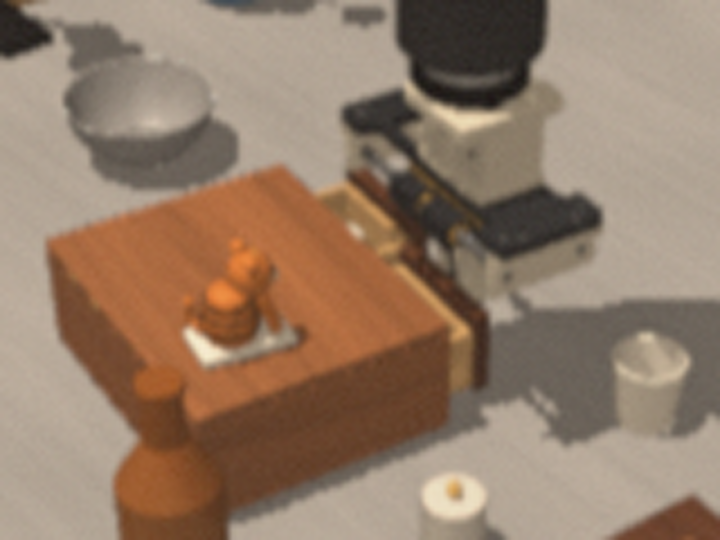

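The finger is down in front of the left drawer, the gripper body above drawer tops, and tiger, bowl, cup and candle are undisturbed. Push slowly.

```bash
python3 -m creep '[[0,0,0,0.15,0,0,0],[0,0.2,-0.03,0.15,0,0,0],[0,0.2,-0.03,0,0,0,0],[0,0.2,-0.03,0,0,0,0],[0,0.2,-0.03,0,0,0,0],[0,0,0,0,0,0,0]]'; python3 -m creep '[[0,0.2,-0.03,0,0,0,0],[0,0.2,-0.03,0,0,0,0],[0,0.2,-0.03,0,0,0,0],[0,0,0,0,0,0,0]]'
```

```text
time_s: 14.75
tcp_pos: [0.5115, -0.1346, 0.0304]
eef_rot: [180.0, -0.1, -8.2]
contact_force: [-0.8, -0.1, -0.3]
gripper_width: 0.0006
gripper_force: 0.0
time_s: 15.08
tcp_pos: [0.5264, -0.1368, 0.0302]
eef_rot: [180.0, -0.0, -8.2]
contact_force: [0.8, -0.1, 0.1]
gripper_width: 0.0002
gripper_force: 0.0
```

```bash
python3 -m creep '[[0,0.15,-0.02,0,0,0,0],[0,0.15,-0.02,0,0,0,0],[0,0,0,0,0,0,0]]'; python3 - <<'E'
from plant import *
c=capture("scene")
for t in("drawer_left","drawer_right","tiger"):
  for d in outline_of(c,t)[:1]: print(t,d["bbox"],d["conf"],d["region"].sum())
E
```

```text
time_s: 15.33
tcp_pos: [0.5292, -0.1376, 0.0294]
eef_rot: [180.0, 0.4, -8.3]
contact_force: [-11.0, 3.5, 6.9]
gripper_width: 0.0005
gripper_force: 5.3
drawer_left [233.4, 113.5, 269.6, 141.8] 0.63 659
drawer_right [289.0, 138.1, 303.3, 155.7] 0.52 42
tiger [258.2, 155.5, 285.8, 183.4] 0.86 397
```

```bash
python3 -m creep '[[0,0.1,-0.015,0,0,0,0],[0,0.05,-0.01,0,0,0,0],[0,0,0,0,0,0,0]]'
```

```text
time_s: 15.78
tcp_pos: [0.5289, -0.1379, 0.029]
eef_rot: [180.0, 0.7, -8.3]
contact_force: [-20.8, 9.6, 14.7]
gripper_width: 0.0005
gripper_force: 11.1
```

```bash
python3 -m creep '[[0,-0.3,0.04,0,0,0,0],[0,-1,0.14,0,0,0,0],[0,-1,0.14,0,0,0,0],[0,-1,0.14,0,0,0,0],[0,-1,0.14,0,0,0,0],[0,-0.3,0,0,0,0,0],[0,0,0,0,0,0,0]]'; python3 -m creep '[[0,0,-0.8,0,0,0,0],[0,0,-0.8,0,0,0,0],[0,0,-0.8,0,0,0,0],[0,0,-0.8,0,0,0,0],[0,0,-0.8,0,0,0,0],[0,0,0,0,0,0,0]]'
```

```text
time_s: 16.37
tcp_pos: [0.4202, -0.1232, 0.0307]
eef_rot: [-180.0, -0.0, -8.2]
contact_force: [0.4, -0.2, 0.6]
gripper_width: 0.0007
gripper_force: 0.0
time_s: 16.87
tcp_pos: [0.4233, -0.2259, 0.0304]
eef_rot: [180.0, -0.1, -8.3]
contact_force: [0.2, 0.4, -0.2]
gripper_width: 0.0004
gripper_force: 0.0
```

Now push the right drawer: to x ≈ 0.505, then slowly to the stop.

```bash
python3 -m creep '[[0,0.4,-0.06,0,0,0,0],[0,0.4,-0.06,0,0,0,0],[0,0.4,-0.06,0,0,0,0],[0,0.2,-0.03,0,0,0,0],[0,0.2,-0.03,0,0,0,0],[0,0.2,-0.03,0,0,0,0],[0,0.2,-0.03,0,0,0,0],[0,0.2,-0.03,0,0,0,0]]'; python3 -m creep '[[0,0.2,-0.03,0,0,0,0],[0,0.2,-0.03,0,0,0,0],[0,0.2,-0.03,0,0,0,0],[0,0.2,-0.03,0,0,0,0],[0,0.15,-0.02,0,0,0,0],[0,0,0,0,0,0,0]]'
```

```text
time_s: 17.53
tcp_pos: [0.4765, -0.2312, 0.03]
eef_rot: [-180.0, 0.0, -8.2]
contact_force: [-2.0, 1.2, 0.1]
gripper_width: 0.0006
gripper_force: 0.8
time_s: 18.03
tcp_pos: [0.5014, -0.2354, 0.0303]
eef_rot: [180.0, -0.1, -8.2]
contact_force: [-0.0, 0.2, 0.7]
gripper_width: 0.0001
gripper_force: 0.0
```

```bash
python3 -m creep '[[0,0.15,-0.02,0,0,0,0],[0,0.15,-0.02,0,0,0,0],[0,0.15,-0.02,0,0,0,0],[0,0,0,0,0,0,0]]'
```

```text
time_s: 18.37
tcp_pos: [0.5124, -0.2368, 0.0304]
eef_rot: [180.0, -0.0, -8.2]
contact_force: [0.6, -0.4, -0.1]
gripper_width: 0.0007
gripper_force: 0.0
```

```bash
python3 -m creep '[[0,0.12,-0.02,0,0,0,0],[0,0.1,-0.02,0,0,0,0],[0,0,0,0,0,0,0]]'; python3 -m creep '[[0,0.08,-0.01,0,0,0,0],[0,0.05,-0.01,0,0,0,0],[0,0,0,0,0,0,0]]'
```

```text
time_s: 18.62
tcp_pos: [0.5145, -0.2372, 0.0298]
eef_rot: [-180.0, 0.3, -8.3]
contact_force: [-7.4, 2.1, 5.2]
gripper_width: 0.0005
gripper_force: 3.9
time_s: 18.87
tcp_pos: [0.5143, -0.2373, 0.0295]
eef_rot: [-180.0, 0.6, -8.3]
contact_force: [-16.0, 5.6, 12.3]
gripper_width: 0.0004
gripper_force: 8.5
```

Firm stop as predicted. Retreat straight back, then up, and check.

```bash
python3 -m creep '[[0,-0.3,0.04,0,0,0,0],[0,-1,0.14,0,0,0,0],[0,-1,0.14,0,0,0,0],[0,-1,0.14,0,0,0,0],[0,-0.5,0.07,0,0,0,0],[0,0,0,1,0,0,0],[0,0,0,1,0,0,0],[0,0,0,1,0,0,0]]'; python3 -m creep '[[0,0,0,1,0,0,0],[0,0,0,1,0,0,0],[0,0,0,1,0,0,0],[0,0,0,1,0,0,0],[0,-0.4,0,0.5,0,0,0],[0,0,0,0,0,0,0]]'; python3 - <<'E'
from plant import *
import cv2,numpy as np
c=capture("scene"); d=capture("top")
a=cv2.resize(c["frame"][125:325,225:425,::-1],(400,400),interpolation=2)
b=cv2.resize(d["frame"][130:260,205:425,::-1],(677,400),interpolation=2)[:,277:]
b=np.clip((b/255.)**.6*255,0,255).astype(np.uint8)
cv2.imwrite("pics/end.png",np.hstack([a,b]))
for t in("box_lid","drawer_left","drawer_right","tiger","jar","bowl","amber_bottle","cup","led_candle"):
    print(t,[(np.round(e["bbox"]).tolist(),round(e["conf"],2)) for e in search_frame(c,t)[:1]])
E
```

```text
time_s: 19.53
tcp_pos: [0.4255, -0.2248, 0.1066]
eef_rot: [180.0, -0.1, -8.2]
contact_force: [0.7, 0.2, 0.0]
gripper_width: 0.0008
gripper_force: 0.0
time_s: 20.03
tcp_pos: [0.4166, -0.2253, 0.2215]
eef_rot: [180.0, -0.4, -8.2]
contact_force: [-0.4, -0.8, -0.3]
gripper_width: 0.0003
gripper_force: 0.0
box_lid [([327.0, 209.0, 428.0, 286.0], 0.64)]
drawer_left []
drawer_right [([330.0, 204.0, 430.0, 284.0], 0.17)]
tiger [([263.0, 153.0, 284.0, 180.0], 0.94)]
jar [([457.0, 277.0, 505.0, 331.0], 0.92)]
bowl [([235.0, 113.0, 271.0, 139.0], 0.82)]
amber_bottle [([243.0, 182.0, 272.0, 246.0], 0.74)]
cup [([356.0, 173.0, 374.0, 193.0], 0.56)]
led_candle [([311.0, 208.0, 332.0, 227.0], 0.54)]
```

View pics/end.png

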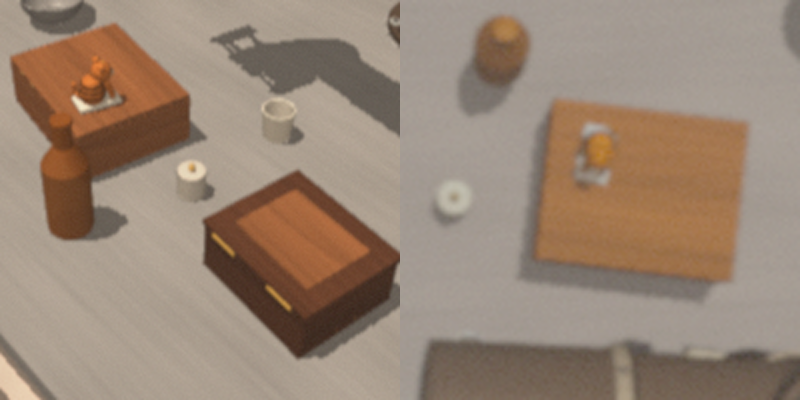

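The chest front (around (640,270)) is flush with no drawer showing, the lid lies flat at (300,235), and tiger, bottle, candle and cup are in place.

```bash
python3 -c "
from plant import close_job
print(close_job())"
```

```text
the job is handed in; nothing more can be done
None
```

I pushed both drawers and the lid to their firm stops. The final pictures show the chest front flush, the lid flat and the loose things in place. I handed the job in at about 20 s; it returned no verdict.

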